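# Pin the carrier-gas valve shut on the chromatograph's gas panel

## Robot

A 6-joint arm with a two-finger parallel gripper is mounted at the origin on the work surface. World frame = base frame: x ahead of the robot, y to its left, z up, the work surface at z = 0. Lengths are in m, angles in rad, forces in N, time in s.
With the tool pointing down it reaches from about 0.3 to 0.75 m from the base axis. Payload 8.5 kg.
Tool frame: the origin (TCP) lies midway between the tips of the shut fingers; the grasp point (between the pads) lies 19 mm behind it; z points along the fingers, y is the line along which they close (so a half turn about z gives the same grasp; the last joint's range is limited). The gripper opens to 88 mm and grips with 3 to 60 N. Pads are 18 mm wide; open, the fingers measure 123 mm over their backs; the gripper's body (75 mm by 187 mm) begins 45 mm behind the grasp point.
Start: joints at [-1.412, 0.381, 1.297, -0, 1.464, -0.215], TCP at [0.201, -0.512, 0.239] pointing down, gripper open.
Joint ranges: [-3.11, 3.11], [-0.89, 2.33], [0.22, 2.48], [-1.42, 4.56], [0.17, 2.85], [-2.88, 2.88]. Speed limits (rad/s): [2.39, 2.39, 3.14, 3.14, 3.14, 3.14].

## Interface

Orientations are given as a unit quaternion [w, x, y, z].
In Python, from bench import get_obs, get_image, hand_in gives the robot as it stands.
- The arm moves only by the tool play_rows, never from a script. Its argument "plan" is a list of rows, each a list of 7 numbers: the shift along the world's x, y, z in cm, then the turn, a rotation vector about the world's x, y, z in degrees, then the gripper's target within -1 to 1 (shut at 1, half-way at 0, fully open at -1). In form: [[tx, ty, tz, ax, ay, az, gripper], ...]. A call has 1 to 5 rows; each row shifts and turns the commanded pose from where the row before left it; what a row does not reach is not made up. A row lasts 1/8 s, in which the tool goes at most 62.5 mm and 10.7 degrees, less where a joint would pass 70% of its speed; a pose out of reach is approached as far as the arm can. A call with a gripper value outside its range is refused whole. The fingers move at their own pace and stop on an object; "grip_force" is the grip in N (left out, the last holds). Time passes only in rows, so rows that do not move let the fingers close. It gives the time, the measured TCP pose, the force, the opening and the grip force at its end, in the units of the state.
- get_obs(): the state, without advancing time (a new reading comes with each control period).
- get_image(name): name is "side" or "top"; returns a dict with "frame" (384x512x3 uint8, red, green, blue), "intrinsics" (3x3 intrinsics, pixels), "k1" (the pictures are not rectified: a ray, as slopes to the right and down, at radius r is drawn at 1 + k1 r^2 times it, then the intrinsics apply), "eye" and "orientation" of the camera in the world. Camera axes: x right, y down, z forward; pixel columns grow to the right and rows downward; lengths in m; the calibration is good to about 2 mm. A picture is of the moment at which its call begins. There is no depth.
- hand_in(): hands the job in; it is judged then, once.
The state is a dict: "time": time; "qpos": joint angles; "qvel": joint speeds; "tau": joint torques, N m; "eef_pos": TCP position; "ee_rot": TCP orientation; "contact_force": force on the tool from outside, world axes, zero at the start; "torque": the same for the moment, N m; "finger_gap": finger opening in m; "gripper_force": force on a finger pad.
Only numpy, scipy, OpenCV 4.12 (cv2) and the standard library are available. Lean on these libraries where they do the work, as an engineer would, in place of code of your own. Each camera call takes 0.05 s, during which the arm holds its last target. There are 200 camera calls.

## Task

Lock the carrier-gas valve shut for service: swing the yellow valve lever on the sloping panel until the hole in its tab lies over the lock hole in the panel, then push the red-headed lock pin from the rack fully home through both holes and let go. Leave the blue and green pins in the rack, and do not push about or knock over any of the loose bottles, glassware or tools.

Things in the scene. Friction and masses are not known exactly. Their poses are not given: they have to be found in the camera images.
- panel: Sloping grey metal panel of the gas console, 240 x 260 mm, 8 mm thick, hollow behind, tilted 0.55 rad (31.5 deg) so that it faces up and towards the robot; it is fixed, its place and yaw vary. Origin: centre of its top face, on the valve's pivot axis, about 105 mm above the table. x points up the slope, y to the left along it, z out of the face. Two black pressure gauges (48 mm across, 36 mm tall above the face) stand on it at x,y = 80,80 and -85,-80 mm.
- lock_hole (a point): Centre of the mouth of the lock hole in the panel's face, 13 mm across, right through the 8 mm panel, with at least 40 mm free depth behind the face: at x,y,z = 0,55,0 mm of the panel. Axes as the panel's. Two red marks on the panel flank it.
- lever (a joint): Valve lever's angle in rad about the panel's z axis (grows counter-clockwise seen facing the panel). 0: valve shut, the hole in the lever's tab lies exactly over the lock hole. Starts 0.6 to 1.5; stops at -0.35 and 1.6. It turns stiffly (0.12 N m of friction) and stays where it is left.
- lever_grip (a point): Centre of the free length of the upright round black grip post on the yellow lever: post 16 mm across, reaching 56 mm above the panel's face; this point is 34 mm above the face and 85 mm from the pivot. At angle 0 it lies level with the pivot, to its right (x,y = 0,-85 mm of the panel); at angle q at x,y = 85 sin q, -85 cos q. z points out of the panel along the post. The yellow bar below the post has its top 12 mm above the face.
- lever_hole (a point): Centre of the hole in the lever's yellow tab, at the tab's upper face: hole 13 mm across through 8 mm; tab 34 mm wide, 42 mm long, its upper face 12 mm above the panel's face, its lower face 4 mm above it. On the far side of the pivot from the grip, 55 mm from the pivot. Steel hub on the pivot: 30 mm across, top 22 mm above the face. z points out of the panel.
- rack: Fixed grey plastic pin rack, 60 (x) x 176 (y) x 50 mm tall, with three 13 mm holes along its y axis at -58, 0, 58 mm; origin at the centre of its underside, on the table. A pin stands upright in each hole, shank down, head resting on the rack's top.
- red_pin_head (a point): Centre of the head (half-way up the head) of the red-headed lock pin, the one to use; which hole it stands in varies. All three pins have the same shape: round head 22 mm across, 36 mm tall; below it a straight steel shank 10 mm across and 45 mm long whose last 8 mm taper to a 4 mm tip. Head centre is 63 mm from the tip. z points from tip to head.
- red_pin_tip (a point): Tip of the red pin's shank. Fully home in the valve, with the head's underside on the lever's tab, it lies 33 mm behind the panel's face, 3 mm or less off the lock hole's axis.
- red_pin: The same red pin: origin at its tip, z along the shank towards the head.
- blue_pin_head (a point): Centre of the head (half-way up the head) of the blue-headed pin, to be left in the rack. All three pins have the same shape: round head 22 mm across, 36 mm tall; below it a straight steel shank 10 mm across and 45 mm long whose last 8 mm taper to a 4 mm tip. Head centre is 63 mm from the tip. z points from tip to head.
- green_pin_head (a point): Centre of the head (half-way up the head) of the green-headed pin, to be left in the rack. All three pins have the same shape: round head 22 mm across, 36 mm tall; below it a straight steel shank 10 mm across and 45 mm long whose last 8 mm taper to a 4 mm tip. Head centre is 63 mm from the tip. z points from tip to head.
- amber_bottle_mid (a point): Half-way up a loose amber glass bottle, 60 mm across, 150 mm tall, standing close to the rack, beyond it or on the robot's side. Bystander.
- jar_mid (a point): Half-way up a loose glass jar, 54 mm across, 75 mm tall, standing close to the rack, beyond it or on the robot's side. Bystander.
- beaker_mid (a point): Half-way up a loose glass beaker, 60 mm across, 75 mm tall, standing close to the rack, beyond it or on the robot's side. Bystander.
- wrench_mid (a point): Middle of a loose steel wrench, 150 mm long, lying on the table on the robot's side of the rack. Bystander.
- wash_bottle_mid (a point): Half-way up a loose white plastic bottle, 54 mm across, 120 mm tall, standing just off the panel's left (+y) edge. Bystander.
- vial_block_mid (a point): Middle of a loose blue vial block, 50 x 90 x 25 mm (white caps to 37 mm), on the table beyond the panel. Bystander.
Things that resemble listed ones, but are neither listed nor needed, are in the scene too. There is more than one size of the red_pin; the job needs the smallest.

How it is judged:
On the way, in this order (a step that is already met when the one before it is completed fails the run):
1. the lever is turned so that its hole lies over the lock hole (within 0.05 rad) (value of joint lever between -0.05 and 0.05 rad), for 0.2 s.
2. the red pin is pushed home through both holes (z of red_pin_tip in the frame of lock_hole between -0.04 and -0.029 m and x of red_pin_tip in the frame of lock_hole between -0.004 and 0.004 m and y of red_pin_tip in the frame of lock_hole between -0.004 and 0.004 m and angle between the z axis of red_pin and the z axis of panel, either way round below 0.09 rad), for 0.2 s.
At the end, for the whole second after the job is handed in: The lever is within 0.05 rad of shut, and the red pin stands at rest through both holes, square to the panel within 0.09 rad, its tip within 4 mm of the lock hole's axis in each direction and 29 to 40 mm behind the panel's face (33 mm is fully home) (all of step 1 and all of step 2 and linear speed of red_pin below 0.02 m/s); the robot touches nothing.
It fails at once if the blue or the green pin is moved by more than 15 mm (distance of any of blue_pin_head, green_pin_head from where it was at the start of the episode above 0.015 m).
It fails at once if the bottle, jar, beaker, wrench, white bottle or vial block is moved by more than 30 mm (distance of any of amber_bottle_mid, jar_mid, beaker_mid, wrench_mid, vial_block_mid, wash_bottle_mid from where it was at the start of the episode above 0.03 m).
It also fails if it takes over 61 s, if anything falls off the work surface, if the arm or the gripper's body presses on something with over 40 N, if the wrist force passes 120 N, or if a joint passes its speed limit or range.

## Working session

There is one attempt and no reset: what is moved stays moved. The work goes in short steps, Python scripts to look and compute and a tool call to move; the robot and the scene stay as the last step left them, time stands still between calls to the robot, and variables do not carry over. Pictures are saved under pics/ and viewed, at most 10 in all, crops included, and the job is handed in when it is done.

Besides the shell and the picture viewer there is one more tool, called after "Request:" as a command line: name --pt "numbers of a row" for each row, then --argument value for the rest. play_rows: Moves the arm, as the interface text tells. Its arguments: {"type":"object","properties":{"plan":{"type":"array"},"grip_force":{"type":"number"}},"required":["plan"]}

```bash
mkdir -p pics; cat > h.py <<'E'
import numpy as np, cv2
from bench import get_obs,get_image
from scipy.spatial.transform import Rotation as R
def rot(o):
    o=np.array(o,float)
    return o if o.shape==(3,3) else R.from_quat(o[[1,2,3,0]]).as_matrix()
def ray(im,u,v):
    K=np.array(im["intrinsics"]); a=(u-K[0,2])/K[0,0]; b=(v-K[1,2])/K[1,1]
    k=im["k1"]; rd=np.hypot(a,b); r=rd
    for _ in range(50): r=rd/(1+k*r*r)
    s=r/rd if rd>0 else 1
    d=rot(im["orientation"])@np.array([a*s,b*s,1]); return np.array(im["eye"]),d/np.linalg.norm(d)
def onz(im,u,v,z):
    e,d=ray(im,u,v); return e+d*(z-e[2])/d[2]
def proj(im,p):
    K=np.array(im["intrinsics"]); c=rot(im["orientation"]).T@(np.array(p)-im["eye"])
    a,b=c[0]/c[2],c[1]/c[2]; f=1+im["k1"]*(a*a+b*b); return np.array([K[0,0]*a*f+K[0,2],K[1,1]*b*f+K[1,2]])
def tri(r1,r2):
    (e1,d1),(e2,d2)=r1,r2
    A=np.stack([d1,-d2],1); t=np.linalg.lstsq(A,e2-e1,rcond=None)[0]
    p,q=e1+t[0]*d1,e2+t[1]*d2; return (p+q)/2,np.linalg.norm(p-q)
def save(im,name,box=None,s=1):
    f=im["frame"][:,:,::-1]
    if box: f=f[box[1]:box[3],box[0]:box[2]]
    cv2.imwrite("pics/"+name,cv2.resize(f,None,fx=s,fy=s,interpolation=cv2.INTER_CUBIC))
E
python3 - <<'E'
from h import *
import pickle
for n in("top","side"):
    im=get_image(n); pickle.dump(im,open(n+".pkl","wb")); save(im,n+"0.png",s=1.5)
    print(n,im["intrinsics"],im["k1"],im["eye"],im["orientation"])
print(get_obs())
E
```

```text
top [[355.1609101    0.         251.46504155]
 [  0.         355.1609101  190.06540399]
 [  0.           0.           1.        ]] -0.0006113398805592063 [0.47983827 0.04240832 1.01864047] [ 0.03543705 -0.70129677  0.71121258 -0.03322223]
side [[355.56425625   0.         261.10415856]
 [  0.         355.56425625 194.94514943]
 [  0.           0.           1.        ]] -0.10653071998650551 [0.46743454 0.59220307 0.62681546] [ 0.03957779 -0.11544798  0.90498382 -0.40756552]
{'time': 0.1, 'qpos': array([-1.41230249e+00,  3.81124107e-01,  1.29811145e+00, -2.27156917e-05,
        1.46364205e+00, -2.15301003e-01]), 'qvel': array([-0.00197071, -0.00097195, -0.00152508, -0.00132482, -0.00086952,
        0.00142089]), 'tau': array([ 3.65265463e-03, -4.38649929e+01, -2.24911630e+01,  7.15012033e-02,
        3.42074479e-02, -6.17184469e-05]), 'eef_pos': array([ 0.20078532, -0.51177711,  0.23822675]), 'ee_rot': array([-6.42538410e-04,  9.82585028e-01,  1.85812406e-01,  6.95882650e-06]), 'contact_force': array([-0.17028072, -0.13314248,  0.25466574]), 'torque': array([0.02300437, 0.00793466, 0.0141535 ]), 'gripper_force': 0.0, 'finger_gap': 0.08803502873765931}
```

View pics/top0.png

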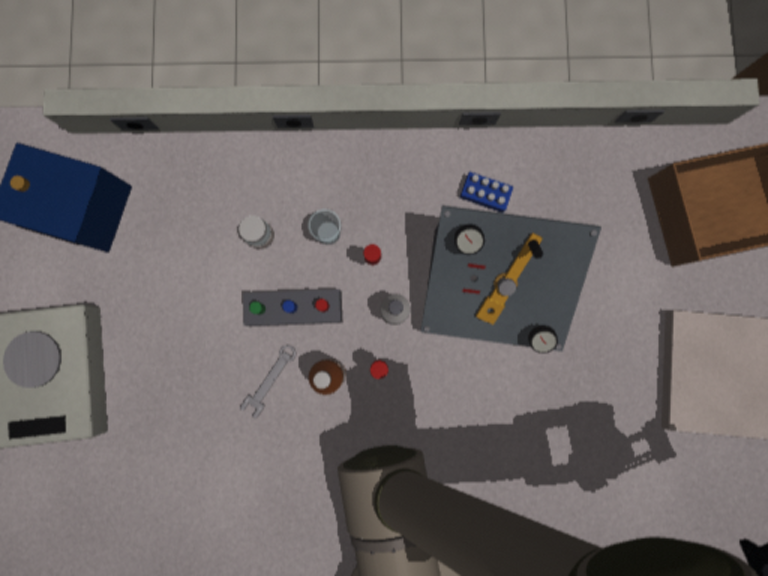

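View pics/side0.png

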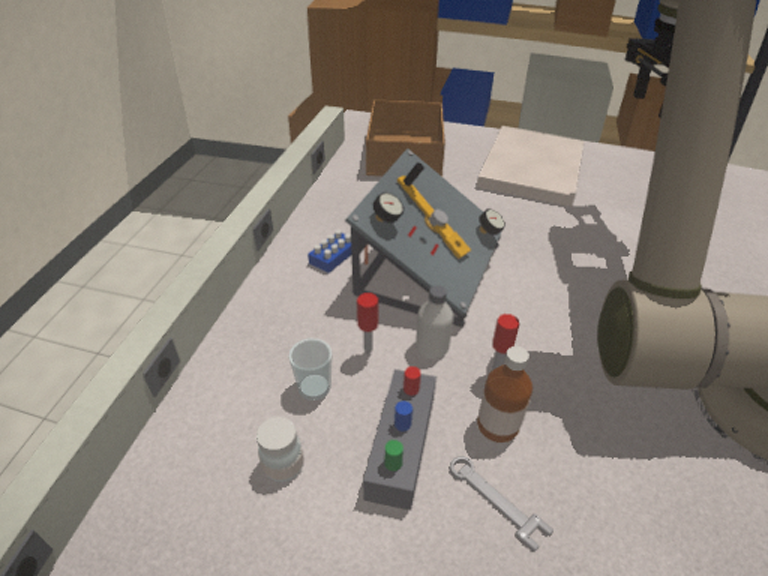

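The top view has the rack at about (290,306), with the red pin at (321,305), blue at (289,306) and green at (257,307). The panel hub is at (507,287), the grip at (536,250), the tab hole at (491,311), and the red marks at (477,266) and (471,291). Two bigger red pins stand loose at (372,254) and (379,370). All coordinates are in the 1.5x picture.

```bash
cat > m.py <<'E'
from h import *
def blobs(im,name,lo,hi,minA=6):
    hsv=cv2.cvtColor(im["frame"],cv2.COLOR_RGB2HSV)
    m=cv2.inRange(hsv,np.array(lo),np.array(hi))
    if name=="red": m|=cv2.inRange(hsv,np.array([170,lo[1],lo[2]]),np.array([180,255,255]))
    n,l,s,c=cv2.connectedComponentsWithStats(m)
    return [(s[i,4],c[i].round(2),s[i,:4]) for i in range(1,n) if s[i,4]>=minA],m
RNG=dict(red=([0,150,60],[6,255,255]),yellow=([15,150,80],[28,255,255]),blue=([108,110,60],[128,255,255]),green=([45,100,50],[80,255,255]))
E
python3 - <<'E'
from m import *
import pickle
for n in("top","side"):
    im=pickle.load(open(n+".pkl","rb"))
    for k,(lo,hi) in RNG.items():
        for b in blobs(im,k,lo,hi)[0]: print(n,k,b[0],b[1],b[2])
im=pickle.load(open("top.pkl","rb")); save(im,"topc.png",(270,125,410,245),5.5)
im=pickle.load(open("side.pkl","rb")); save(im,"sidec.png",(220,90,350,225),4.4)
E
```

```text
top red 107 [247.87 168.85] [243 163  11  13]
top red 14 [317.36 177.07] [313 176  10   3]
top red 11 [313.45 193.55] [309 193  10   2]
top red 55 [213.98 202.91] [210 199   9   8]
top red 111 [252.26 245.95] [247 240  12  13]
top yellow 54 [ 11.57 121.41] [  8 118   8   8]
top yellow 32 [356.19 158.59] [351 156  10   7]
top yellow 161 [344.8  177.39] [331 167  24  21]
top yellow 237 [327.83 204.39] [318 192  20  24]
top blue 2855 [ 31.44 127.67] [ 0 96 67 65]
top blue 343 [323.78 127.99] [307 115  35  26]
top blue 65 [192.45 203.86] [188 200  10   9]
top green 61 [170.62 204.85] [166 201  10   8]
side red 7 [274.29 153.86] [273 152   4   5]
side red 6 [289.   166.17] [288 164   3   5]
side red 116 [244.77 199.97] [238 195  14  11]
side red 105 [338.41 214.48] [332 210  14  10]
side red 65 [274.54 248.49] [270 245  10   8]
side yellow 159 [277.47 131.19] [265 118  24  27]
side yellow 209 [301.83 160.  ] [290 150  23  22]
side blue 643 [317.03   6.32] [293   0  49  16]
side blue 325 [431.21  11.69] [423   0  17  26]
side blue 9 [504.33   2.56] [504   0   2   7]
side blue 1028 [310.88  63.75] [294  46  35  38]
side blue 6 [219. 164.] [218 162   3   4]
side blue 127 [220.67 169.23] [206 162  28  14]
side blue 87 [268.91 272.  ] [264 267  11  12]
side blue 6 [268.33 282.67] [267 282   4   3]
side green 94 [262.11 298.5 ] [257 294  11  10]
```

View pics/topc.png

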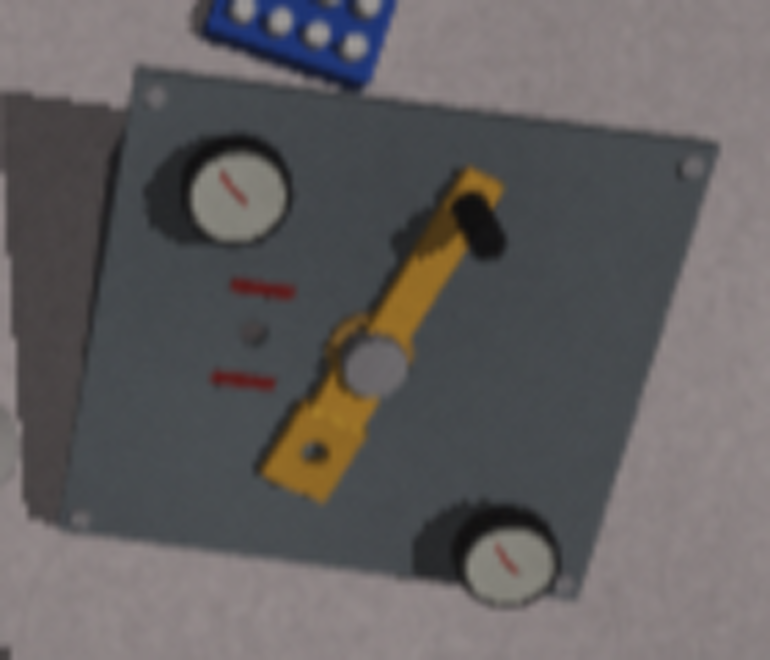

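View pics/sidec.png

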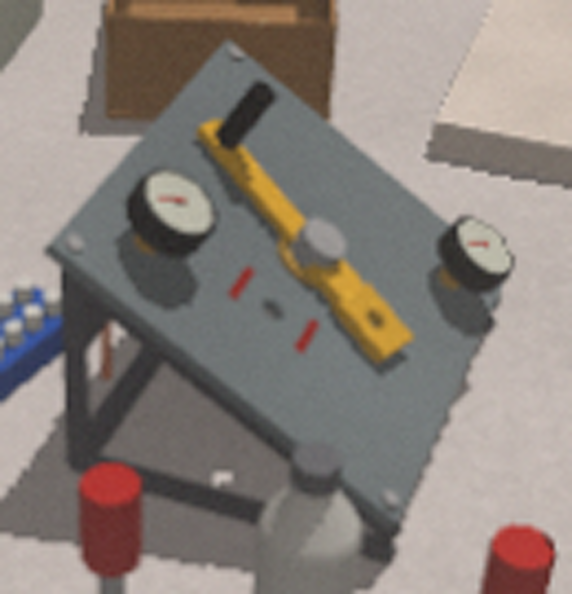

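The crops give matching points in both views: lock hole, red marks, hub, tab hole, gauge faces, screws and grip post. I'll triangulate them and fit the panel's frame.

```bash
python3 - <<'E'
from m import *
import pickle
T=pickle.load(open("top.pkl","rb"));S=pickle.load(open("side.pkl","rb"))
ct=lambda x,y:(270+(x+.5)/5.5-.5,125+(y+.5)/5.5-.5)
cs=lambda x,y:(220+(x+.5)/4.4-.5,90+(y+.5)/4.4-.5)
P={}
L=dict(lock=((254,332),(274,308)),mu=((262,290),(241,283)),ml=((244,381),(307,336)),sTL=((156,97),(75,242)),sTR=((692,167),(236,51)),
 sBL=((81,518),(392,497)),hub=((375,365),(324,241)),tabhole=((315,452),(376,318)),g1=((238,197),(178,207)),g2=((508,563),(482,253)),posttop=((488,247),(263,93)))
for k,(a,b) in L.items():
    P[k],e=tri(ray(T,*ct(*a)),ray(S,*cs(*b))); print(k,P[k].round(4),"gap",round(e,4))
for k,a,b in (("red",(213.98,202.91),(274.54,248.49)),("blue",(192.45,203.86),(268.91,272)),("green",(170.62,204.85),(262.11,298.5)),("redA",(247.87,168.85),(244.77,199.97)),("redB",(252.26,245.95),(338.41,214.48))):
    P[k],e=tri(ray(T,*a),ray(S,*b)); print(k,P[k].round(4),"gap",round(e,4), onz(T,*a,.086).round(4),onz(S,*b,.086).round(4))
loc=dict(lock=(0,55,0),hub=(0,0,22),g1=(80,80,36),g2=(-85,-80,36))
A=np.array([loc[k] for k in loc])/1e3;B=np.array([P[k] for k in loc])
from scipy.optimize import least_squares
def M(y): return R.from_euler('z',y).as_matrix()@R.from_euler('y',-0.55).as_matrix()
f=lambda p:((A@M(p[3]).T+p[:3])-B).ravel()
s=least_squares(f,[.5,-.1,.1,-.15]).x; print("pose",s.round(4),"res mm",(f(s).reshape(-1,3)*1e3).round(1))
print("free fit axes",R.align_vectors(B-B.mean(0),A-A.mean(0))[0].as_matrix().round(3).tolist(),M(s[3]).round(3).tolist())
for k in P: print(k,((P[k]-s[:3])@M(s[3])*1e3).round(1))
h=(P["tabhole"]-s[:3])@M(s[3]); print("q tab",np.arctan2(-h[0],h[1])); h=(P["posttop"]-s[:3])@M(s[3]); print("q post",np.arctan2(h[0],-h[1]))
np.save("panel.npy",s)
# bystanders
for n,u,v,z in(("amber",321,380,.15),("washtop",395,308,.12),("jar",252,229,.075),("beaker",324,225,.075),("wr1",289,352,.005),("wr2",252,406,.005)): print(n,onz(T,u/1.5,v/1.5,z).round(3))
E
```

```text
lock [ 0.5796 -0.1218  0.1053] gap 0.0003
mu [ 0.5989 -0.1239  0.1172] gap 0.0016
ml [ 0.5583 -0.1187  0.092 ] gap 0.001
sTL [ 0.6797 -0.0709  0.1641] gap 0.0011
sTR [ 0.6445 -0.3069  0.1654] gap 0.0013
sBL [ 0.4945 -0.0434  0.0503] gap 0.0001
hub [ 0.5616 -0.1744  0.1204] gap 0.0008
tabhole [ 0.5238 -0.1521  0.0881] gap 0.0
g1 [ 0.6322 -0.1043  0.1738] gap 0.0008
g2 [ 0.4701 -0.2425  0.0851] gap 0.0003
posttop [ 0.6068 -0.2069  0.1926] gap 0.0031
red [0.5387 0.144  0.0838] gap 0.0006 [0.5382 0.1438 0.086 ] [0.5387 0.1459 0.086 ]
blue [0.5369 0.201  0.0825] gap 0.0004 [0.5365 0.2004 0.086 ] [0.5367 0.2035 0.086 ]
green [0.5354 0.2589 0.0819] gap 0.0009 [0.5347 0.2579 0.086 ] [0.5354 0.2614 0.086 ]
redA [0.6244 0.0533 0.1124] gap 0.0022 [0.6274 0.0535 0.086 ] [0.6336 0.0257 0.086 ]
redB [0.4263 0.0446 0.1121] gap 0.0001 [0.4248 0.0447 0.086 ] [0.4241 0.0168 0.086 ]
pose [ 0.5721 -0.1763  0.1018 -0.143 ] res mm [[ 0.4 -0.  -3.5]
 [-0.8 -0.2  0.1]
 [ 0.2  0.2  0.5]
 [ 0.3  0.   2.9]]
free fit axes [[0.852, 0.13, -0.507], [-0.13, 0.991, 0.035], [0.507, 0.036, 0.861]] [[0.844, 0.143, -0.517], [-0.121, 0.99, 0.074], [0.523, 0.0, 0.853]]
lock [ 1.6 55.   3.2]
mu [24.3 55.6  3.2]
ml [-23.8  55.    3.1]
sTL [110.6 119.7   5.4]
sTR [ 110.2 -119.     7.1]
sBL [-108.5  120.5    6.2]
hub [ 0.6  0.3 21.5]
tabhole [-50.9  17.   15.1]
g1 [79.6 79.8 35.6]
g2 [-86.8 -80.1  33.7]
posttop [ 80.5 -25.4  57.2]
red [-76.6 312.2  25.8]
blue [-85.6 368.4  29.9]
green [-94.3 425.4  34.4]
redA [ 21.7 234.7  -0.9]
redB [-144.5  197.8  100.7]
q tab 1.2482906513182495
q post 1.2651208355019936
amber [0.412 0.137 0.15 ]
washtop [0.528 0.015 0.12 ]
jar [0.676 0.269 0.075]
beaker [0.682 0.139 0.075]
wr1 [0.454 0.213 0.005]
wr2 [0.355 0.282 0.005]
```

```bash
cat > p.py <<'E'
from h import *
def M(y): return R.from_euler('z',y).as_matrix()@R.from_euler('y',-0.55).as_matrix()
S=np.load("panel.npy"); RP=M(S[3])
def W(x,y,z): return S[:3]+RP@np.array([x,y,z])/1e3
RT=RP@np.diag([1,-1,-1.])
def RV(yaw): a=np.radians(yaw); c,s=np.cos(a),np.sin(a); return np.array([[c,s,0],[s,-c,0],[0,0,-1.]])
def go(pos,Rt,name="",o=None):
    o=o or get_obs(); cur=rot(o["ee_rot"]); rv=np.degrees(R.from_matrix(Rt@cur.T).as_rotvec()); d=(pos-o["eef_pos"])*100
    print(name,"shift cm",d.round(2),"turn deg",rv.round(2),"rows>=",max(np.linalg.norm(d)/6.25,np.linalg.norm(rv)/10.7).round(1),"to",pos.round(4))
def st():
    o=get_obs(); v=rot(o["ee_rot"]); p=RP.T@(o["eef_pos"]-S[:3])*1e3
    print("t",o["time"],"tcp",o["eef_pos"].round(4),"panel mm",p.round(1),"F",np.round(o["contact_force"],1),"gap",round(o["finger_gap"],4),"gf",round(o["gripper_force"],1),"ori err deg(panel)",np.degrees(R.from_matrix(RT.T@v).as_rotvec()).round(1))
    return o
E
python3 - <<'E'
import numpy as np; from scipy.optimize import least_squares
P=dict(lock=[.5796,-.1218,.1053],mu=[.5989,-.1239,.1172],ml=[.5583,-.1187,.092],sTL=[.6797,-.0709,.1641],sTR=[.6445,-.3069,.1654],sBL=[.4945,-.0434,.0503],hub=[.5616,-.1744,.1204],tab=[.5238,-.1521,.0881],g1=[.6322,-.1043,.1738],g2=[.4701,-.2425,.0851])
np.save("panel.npy",np.load("panel.npy"))
from p import M
q=1.255
loc=dict(lock=(0,55,0),mu=(24,55,0),ml=(-24,55,0),sTL=(110,120,2),sTR=(110,-120,2),sBL=(-110,120,2),hub=(0,0,22),tab=(-55*np.sin(q),55*np.cos(q),12),g1=(80,80,36),g2=(-85,-80,36))
A=np.array([loc[k] for k in P])/1e3;B=np.array([P[k] for k in P])
f=lambda p:((A@M(p[3]).T+p[:3])-B).ravel()
s=least_squares(f,[.57,-.17,.1,-.14],loss="soft_l1",f_scale=.002).x; np.save("panel.npy",s); print(s.round(4)); print(dict(zip(P,((B-s[:3])@M(s[3])*1e3-A*1e3).round(1).tolist())))
E
python3 - <<'E'
from p import *
q=1.255;x,y=85*np.sin(q),-85*np.cos(q)
go(W(x,y,110),RT,"hover"); go(W(x,y,18),RT,"grip"); print("post->q0 path",[W(85*np.sin(t),-85*np.cos(t),18).round(4).tolist() for t in np.linspace(1.255,0,6)])
print((RP[:,2]).round(3))
E
```

```text
[ 0.5713 -0.176   0.1044 -0.1435]
{'lock': [0.8, -0.2, 0.6], 'mu': [-0.4, 0.5, 0.6], 'ml': [-0.5, -0.2, 0.5], 'sTL': [-0.2, -0.5, 0.7], 'sTR': [-0.4, 0.9, 2.4], 'sBL': [0.7, 0.2, 1.6], 'hub': [-0.0, 0.2, -3.2], 'tab': [0.7, -0.2, 0.5], 'g1': [-1.1, -0.3, -2.9], 'g2': [-2.4, -0.3, -5.0]}
hover shift cm [37.8  30.8   0.22] turn deg [  3.59 -31.64 -28.9 ] rows>= 7.8 to [ 0.5788 -0.2038  0.2404]
grip shift cm [42.56 30.12 -7.63] turn deg [  3.59 -31.64 -28.9 ] rows>= 8.4 to [ 0.6264 -0.2106  0.162 ]
post->q0 path [[0.6264, -0.2106, 0.162], [0.616, -0.2286, 0.1572], [0.6022, -0.2431, 0.1501], [0.5859, -0.2534, 0.1411], [0.5681, -0.2587, 0.1308], [0.5499, -0.2588, 0.1197]]
[-0.517  0.075  0.853]
```

Request:
play_rows --pt "3.78 3.08 0.2 0.36 -3.16 -2.89 -0.36" --pt "3.78 3.08 0.2 0.36 -3.16 -2.89 -0.36" --pt "3.78 3.08 0.2 0.36 -3.16 -2.89 -0.36" --pt "3.78 3.08 0.2 0.36 -3.16 -2.89 -0.36" --pt "3.78 3.08 0.2 0.36 -3.16 -2.89 -0.36" --grip_force 10

```text
time: 0.72
eef_pos: [0.3908, -0.3569, 0.2486]
ee_rot: [0.01, 0.989, 0.058, 0.138]
contact_force: [-0.3, 0.0, -0.6]
finger_gap: 0.0599
gripper_force: 0.0
```

Request:
play_rows --pt "3.78 3.08 -0.1 0.36 -3.16 -2.89 -0.36" --pt "3.78 3.08 -0.1 0.36 -3.16 -2.89 -0.36" --pt "3.78 3.08 -0.1 0.36 -3.16 -2.89 -0.36" --pt "3.78 3.08 -0.1 0.36 -3.16 -2.89 -0.36" --pt "3.78 3.08 -0.1 0.36 -3.16 -2.89 -0.36"

```text
time: 1.35
eef_pos: [0.5798, -0.2028, 0.2435]
ee_rot: [0.02, 0.96, -0.07, 0.271]
contact_force: [-0.1, -0.3, 0.1]
finger_gap: 0.0597
gripper_force: 0.0
```

```bash
python3 - <<'E'
from p import *
st(); q=1.255;x,y=85*np.sin(q),-85*np.cos(q)
go(W(x,y,110),RT,"hover"); go(W(x,y,18),RT,"grip")
E
```

```text
t 1.35 tcp [ 0.5798 -0.2028  0.2435] panel mm [ 83.1 -25.3 112.2] F [-0.1 -0.3  0.1] gap 0.0597 gf 0.0 ori err deg(panel) [-0.1  0.   0.1]
hover shift cm [-0.1  -0.09 -0.31] turn deg [-0.01  0.03  0.13] rows>= 0.1 to [ 0.5788 -0.2038  0.2404]
grip shift cm [ 4.66 -0.78 -8.16] turn deg [-0.01  0.03  0.13] rows>= 1.5 to [ 0.6264 -0.2106  0.162 ]
```

Excellent tracking. I'll descend along the normal and then close on the post.

Request:
play_rows --pt "1.16 -0.2 -2.04 0 0 0 -0.36" --pt "1.16 -0.2 -2.04 0 0 0 -0.36" --pt "1.17 -0.19 -2.04 0 0 0 -0.36" --pt "1.17 -0.19 -2.04 0 0 0 -0.36" --pt "0 0 0 0 0 0 -0.36"

```text
time: 1.98
eef_pos: [0.6251, -0.2114, 0.1603]
ee_rot: [0.019, 0.961, -0.069, 0.269]
contact_force: [0.0, 0.8, -1.2]
finger_gap: 0.0599
gripper_force: 0.0
```

Request:
play_rows --pt "0 0 0 0 0 0 0.7" --pt "0 0 0 0 0 0 0.9" --pt "0 0 0 0 0 0 0.9" --pt "0 0 0 0 0 0 0.9" --pt "0 0 0 0 0 0 0.9" --grip_force 10

```text
time: 2.6
eef_pos: [0.6252, -0.2115, 0.1621]
ee_rot: [0.02, 0.96, -0.069, 0.27]
contact_force: [-2.0, 1.7, 2.0]
finger_gap: 0.0155
gripper_force: 10.0
```

```bash
python3 - <<'E'
from p import *
st()
im=get_image("top"); save(im,"grip_t.png",(270,125,410,245),2.8)
im2=get_image("side"); save(im2,"grip_s.png",(220,60,350,225),2.0)
a=cv2.imread("pics/grip_t.png");b=cv2.imread("pics/grip_s.png")
h=max(a.shape[0],b.shape[0]); pad=lambda x:cv2.copyMakeBorder(x,0,h-x.shape[0],0,0,cv2.BORDER_CONSTANT)
cv2.imwrite("pics/grip.png",np.hstack([pad(a),pad(b)]))
E
```

```text
t 2.6 tcp [ 0.6252 -0.2115  0.1621] panel mm [ 80.  -27.5  18.7] F [-2.   1.7  2. ] gap 0.0155 gf 10.0 ori err deg(panel) [-0.  -0.1  0. ]
```

View pics/grip.png

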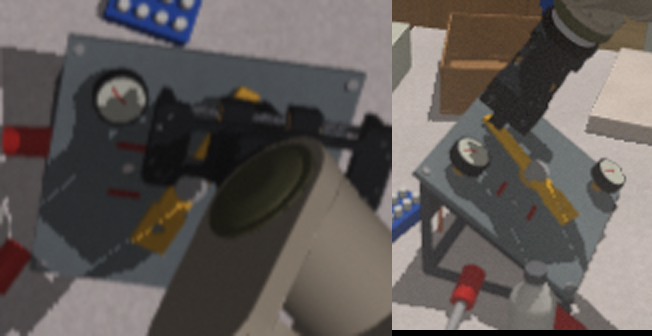

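The grip is on the post: opening 15.5 mm, and its position agrees with q≈1.24 and r≈85. The loose big decoy pins seem to have tipped over in the crop at (20,140) and (15,265). I'll check the whole scene after the lever move.

```bash
python3 - <<'E'
from p import *
t=np.linspace(1.24,0,11); p=np.array([RP@[8.5*np.sin(a),-8.5*np.cos(a),0] for a in t]); print(np.diff(p,axis=0).round(2).tolist())
E
```

```text
[[-0.48, -0.91, -0.21], [-0.57, -0.84, -0.27], [-0.65, -0.76, -0.33], [-0.72, -0.66, -0.38], [-0.78, -0.56, -0.43], [-0.83, -0.44, -0.47], [-0.87, -0.32, -0.5], [-0.89, -0.2, -0.52], [-0.9, -0.07, -0.54], [-0.9, 0.06, -0.55]]
```

Request:
play_rows --pt "-0.48 -0.91 -0.21 0 0 0 0.9" --pt "-0.57 -0.84 -0.27 0 0 0 0.9" --pt "-0.65 -0.76 -0.33 0 0 0 0.9" --pt "-0.72 -0.66 -0.38 0 0 0 0.9" --pt "-0.78 -0.56 -0.43 0 0 0 0.9"

```text
time: 3.32
eef_pos: [0.5928, -0.2496, 0.1456]
ee_rot: [0.02, 0.96, -0.069, 0.27]
contact_force: [1.1, 3.3, 1.9]
finger_gap: 0.0152
gripper_force: 10.0
```

Request:
play_rows --pt "-0.83 -0.44 -0.47 0 0 0 0.9" --pt "-0.87 -0.32 -0.5 0 0 0 0.9" --pt "-0.89 -0.2 -0.52 0 0 0 0.9" --pt "-0.9 -0.07 -0.54 0 0 0 0.9" --pt "-0.9 0.06 -0.55 0 0 0 0.9"

```text
time: 3.95
eef_pos: [0.5487, -0.2575, 0.1194]
ee_rot: [0.018, 0.96, -0.069, 0.27]
contact_force: [3.9, 11.6, 2.8]
finger_gap: 0.0159
gripper_force: 10.0
```

```bash
python3 - <<'E'
from p import *
st()
for n in("top","side"):
    im=get_image(n); save(im,n+"1.png",s=1.0)
cv2.imwrite("pics/s1.png",np.vstack([cv2.imread("pics/top1.png")[60:330],cv2.imread("pics/side1.png")[60:]]))
E
```

```text
t 3.95 tcp [ 0.5487 -0.2575  0.1194] panel mm [ -1.3 -83.9  18.4] F [ 3.9 11.6  2.8] gap 0.0159 gf 10.0 ori err deg(panel) [ 0.1 -0.1  0. ]
```

View pics/s1.png

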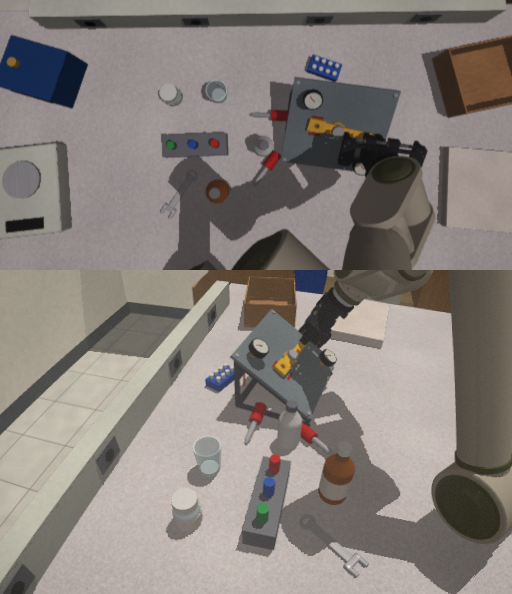

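The lever is near shut. The two loose decoys have toppled by themselves and lie by the panel's left edge at (275,115) and (268,163), and no bystander has moved. I'll release, retreat and measure the tab hole.

Request:
play_rows --pt "0 0 0 0 0 0 0.5" --pt "0 0 0 0 0 0 0" --pt "0 0 0 0 0 0 0" --pt "-1.72 0.25 2.84 0 0 0 0" --pt "-2.58 0.37 4.26 0 0 0 0"

```text
time: 4.68
eef_pos: [0.5059, -0.2525, 0.1909]
ee_rot: [0.019, 0.96, -0.069, 0.269]
contact_force: [-0.3, -1.3, 0.9]
finger_gap: 0.0437
gripper_force: 0.0
```

Request:
play_rows --pt "-5 -2 2 0 0 0 0" --pt "-5.5 -2 0 0 0 0 0" --pt "-5.5 -2 0 0 0 0 0" --pt "-5 -2 0 0 0 0 0" --pt "0 0 0 0 0 0 0"

```text
time: 5.3
eef_pos: [0.2938, -0.3349, 0.2113]
ee_rot: [0.021, 0.96, -0.072, 0.27]
contact_force: [0.8, 0.1, -0.2]
finger_gap: 0.0439
gripper_force: 0.0
```

```bash
python3 - <<'E'
from p import *
import pickle
st()
T=get_image("top");Sd=get_image("side"); pickle.dump((T,Sd),open("two.pkl","wb"))
print("proj lock/hole12",proj(T,W(0,55,0)),proj(T,W(0,55,12)),proj(Sd,W(0,55,0)),proj(Sd,W(0,55,12)))
save(T,"a.png",(290,155,350,200),7); save(Sd,"b.png",(260,130,320,175),6)
a=cv2.imread("pics/a.png");b=cv2.imread("pics/b.png"); b=cv2.copyMakeBorder(b,0,a.shape[0]-b.shape[0],0,0,cv2.BORDER_CONSTANT)
cv2.imwrite("pics/ab.png",np.hstack([a,b]))
E
```

```text
t 5.3 tcp [ 0.2938 -0.3349  0.2113] panel mm [-158.9 -197.   222.9] F [ 0.8  0.1 -0.2] gap 0.0439 gf 0.0 ori err deg(panel) [-0.3 -0.1  0.3]
proj lock/hole12 [315.62679224 185.21163549] [316.0561579  187.18654169] [281.94629146 159.99174071] [284.58464555 157.24833735]
```

View pics/ab.png

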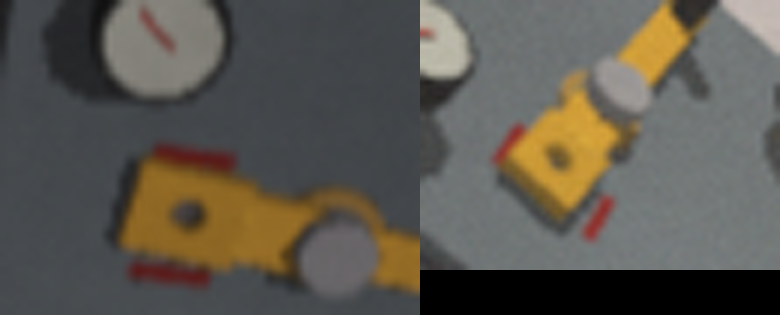

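The tab hole shows at crop (188,214) in the top view and (559,157) in the side view. The red marks are visible on either side, and the tab sits slightly up-slope. I'll triangulate it with intensity centroids.

```bash
python3 - <<'E'
from p import *
import pickle
T,Sd=pickle.load(open("two.pkl","rb")); T0=pickle.load(open("top.pkl","rb")); S0=pickle.load(open("side.pkl","rb"))
def cen(im,u,v,r=3,ref="hole"):
    f=im["frame"].astype(float)[:,:,0] if ref=="hole" else im["frame"].astype(float).mean(2)
    u0,v0=int(round(u)),int(round(v)); p=f[v0-r:v0+r+1,u0-r:u0+r+1]
    w=np.clip(np.percentile(p,60)-p-8,0,None); yy,xx=np.mgrid[v0-r:v0+r+1,u0-r:u0+r+1]
    return (w*xx).sum()/w.sum(),(w*yy).sum()/w.sum()
def rep(n,a,b): 
    p,e=tri(ray(T,*a),ray(Sd,*b)); l=RP.T@(p-S[:3])*1e3; print(n,np.round(a,2),np.round(b,2),p.round(4),"panel",l.round(1),"gap",round(e,4)); return l
l=rep("tab now",cen(T,316.4,185.1),cen(Sd,282.75,155.75)); print("q",np.arctan2(-l[0],l[1]))
rep("tab eye",(316.43,185.14),(282.75,155.75))
l=rep("tab start",cen(T0,327,207),cen(S0,305,162))
rep("lock start",cen(T0,316,185,2,"g"),cen(S0,282,160,2,"g"))
def marks(im):
    hsv=cv2.cvtColor(im["frame"],cv2.COLOR_RGB2HSV); m=(cv2.inRange(hsv,(0,90,40),(8,255,255))|cv2.inRange(hsv,(172,90,40),(180,255,255)))
    n,lb,s,c=cv2.connectedComponentsWithStats(m); return [(s[i,4],c[i].round(2).tolist()) for i in range(1,n) if s[i,4]>8]
print(marks(T0)); print(marks(S0))
E
```

```text
tab now [316.64 185.31] [282.65 155.89] [ 0.5779 -0.1219  0.1168] panel [ 5.5 54.5 11.3] gap 0.0007
q -0.09996450303090171
tab eye [316.43 185.14] [282.75 155.75] [ 0.5779 -0.1212  0.1178] panel [ 5.9 55.2 12.1] gap 0.0
tab start [326.97 206.86] [304.93 161.99] [ 0.5239 -0.1525  0.0873] panel [-51.8  16.4  11.8] gap 0.0006
lock start [316.67 186.24] [281.58 159.76] [ 0.5786 -0.1243  0.1029] panel [-1.  52.2 -1.2] gap 0.0039
[(np.int32(128), [247.7, 169.03]), (np.int32(25), [317.2, 177.08]), (np.int32(23), [314.09, 193.83]), (np.int32(66), [214.17, 202.97]), (np.int32(128), [252.25, 245.95])]
[(np.int32(16), [274.25, 153.88]), (np.int32(16), [289.19, 166.0]), (np.int32(329), [244.69, 207.09]), (np.int32(330), [336.75, 221.48]), (np.int32(182), [274.18, 253.36])]
```

The lever overshot to q≈-0.10, having slid along the pads. The lock-hole estimate agrees with the marks within about 0.6 mm. I'll regrip the post with the fingers closing along the slope, so the tangential position is set by the pads.

```bash
python3 - <<'E'
from p import *
o=get_obs(); print(o["qpos"].round(3))
q=-0.1
for s in(90,-90):
    Rt=RT@R.from_euler('z',s,degrees=True).as_matrix(); go(W(85*np.sin(q),-85*np.cos(q),100),Rt,str(s))
print("n cm",(RP[:,2]*8.2).round(2),"px",RP[:,0].round(3))
E
```

```text
[-1.418  0.111  1.889  0.611  1.053  0.013]
90 shift cm [20.4   8.17 -2.6 ] turn deg [ 46.54  -6.85 -76.64] rows>= 8.4 to [ 0.5004 -0.2512  0.1852]
-90 shift cm [20.4   8.17 -2.6 ] turn deg [-46.49   6.76  76.86] rows>= 8.4 to [ 0.5004 -0.2512  0.1852]
n cm [-4.24  0.61  6.99] px [ 0.844 -0.122  0.523]
```

Request:
play_rows --pt "2.04 0.82 0 4.65 -0.69 -7.66 0" --pt "2.04 0.82 0 4.65 -0.69 -7.66 0" --pt "2.04 0.82 0 4.65 -0.69 -7.66 0" --pt "2.04 0.82 0 4.65 -0.69 -7.66 0" --pt "2.04 0.82 0 4.65 -0.69 -7.66 0"

```text
time: 6.02
eef_pos: [0.4005, -0.2897, 0.2111]
ee_rot: [-0.087, 0.86, -0.431, 0.258]
contact_force: [0.0, 0.1, 0.5]
finger_gap: 0.0439
gripper_force: 0.0
```

Request:
play_rows --pt "2.04 0.82 -0.5 4.65 -0.69 -7.66 0" --pt "2.04 0.82 -0.5 4.65 -0.69 -7.66 0" --pt "2.04 0.82 -0.5 4.65 -0.69 -7.66 0" --pt "2.04 0.82 -0.5 4.65 -0.69 -7.66 0" --pt "2.04 0.82 -0.6 4.65 -0.69 -7.66 0"

```text
time: 6.65
eef_pos: [0.5025, -0.2482, 0.1849]
ee_rot: [0.179, -0.63, 0.727, -0.205]
contact_force: [-0.5, -0.9, 0.7]
finger_gap: 0.0442
gripper_force: 0.0
```

```bash
python3 - <<'E'
from p import *
st(); q=-0.1
Rt=RT@R.from_euler('z',90,degrees=True).as_matrix(); go(W(85*np.sin(q),-84*np.cos(q),18),Rt)
E
```

```text
t 6.65 tcp [ 0.5025 -0.2482  0.1849] panel mm [ -7.2 -81.3  98.9] F [-0.5 -0.9  0.7] gap 0.0442 gf 0.0 ori err deg(panel) [ 0.1  0.  90. ]
 shift cm [ 4.05 -0.82 -6.96] turn deg [-0.06  0.11 -0.04] rows>= 1.3 to [ 0.5429 -0.2563  0.1153]
```

Request:
play_rows --pt "1.35 -0.27 -2.32 0 0 0 0" --pt "1.35 -0.27 -2.32 0 0 0 0" --pt "1.35 -0.28 -2.32 0 0 0 0" --pt "0 0 0 0 0 0 0.5" --pt "0 0 0 0 0 0 0.9"

```text
time: 7.28
eef_pos: [0.5415, -0.2578, 0.1162]
ee_rot: [0.178, -0.631, 0.726, -0.206]
contact_force: [0.1, -0.7, 0.5]
finger_gap: 0.0265
gripper_force: 0.0
```

Request:
play_rows --pt "0 0 0 0 0 0 0.9" --pt "0 0 0 0 0 0 0.9"

```text
time: 7.52
eef_pos: [0.5411, -0.2585, 0.1165]
ee_rot: [0.178, -0.631, 0.727, -0.207]
contact_force: [-0.1, 2.9, 3.4]
finger_gap: 0.0153
gripper_force: 10.0
```

```bash
python3 - <<'E'
from p import *
o=st(); print(o["torque"].round(2)); go(W(0,-84.3,18),rot(o["ee_rot"]))
E
```

```text
t 7.525 tcp [ 0.5411 -0.2585  0.1165] panel mm [ -9.1 -86.   19.8] F [-0.1  2.9  3.4] gap 0.0153 gf 10.0 ori err deg(panel) [ 0.1  0.2 89.9]
[ 0.55 -0.09  0.24]
 shift cm [0.89 0.05 0.32] turn deg [0. 0. 0.] rows>= 0.2 to [ 0.55   -0.2581  0.1197]
```

Request:
play_rows --pt "0.26 -0.04 0.16 0 0 0 0.9" --pt "0.26 -0.04 0.16 0 0 0 0.9" --pt "0.26 -0.03 0.15 0 0 0 0.9" --pt "0 0 0 0 0 0 0.9" --pt "0 0 0 0 0 0 0.9"

```text
time: 8.15
eef_pos: [0.5487, -0.2604, 0.121]
ee_rot: [0.178, -0.631, 0.727, -0.207]
contact_force: [-4.8, -0.2, 6.4]
finger_gap: 0.0159
gripper_force: 10.0
```

```bash
cat > tab.py <<'E'
from p import *
o=st()
T=get_image("top");Sd=get_image("side")
def cen(im,u,v,r=3):
    f=im["frame"].astype(float)[:,:,0]; u0,v0=int(round(u)),int(round(v)); p=f[v0-r:v0+r+1,u0-r:u0+r+1]
    w=np.clip(np.percentile(p,60)-p-8,0,None); yy,xx=np.mgrid[v0-r:v0+r+1,u0-r:u0+r+1]; return (w*xx).sum()/w.sum(),(w*yy).sum()/w.sum()
a=proj(T,W(0,55,12)); b=proj(Sd,W(0,55,12))
for _ in range(3): a=cen(T,*a); b=cen(Sd,*b)
p,e=tri(ray(T,*a),ray(Sd,*b)); l=RP.T@(p-S[:3])*1e3; print(np.round(a,2),np.round(b,2),"panel",l.round(1),"gap",round(e,4),"q",np.arctan2(-l[0],l[1]).round(3))
E
python3 tab.py
```

```text
t 8.15 tcp [ 0.5487 -0.2604  0.121 ] panel mm [ -0.1 -86.8  19.6] F [-4.8 -0.2  6.4] gap 0.0159 gf 10.0 ori err deg(panel) [ 0.   0.2 89.9]
[316.12 187.03] [284.14 157.11] panel [ 0.7 55.  11.7] gap 0.0008 q -0.013
```

Request:
play_rows --pt "0 0 0 0 0 0 0.5" --pt "0 0 0 0 0 0 0.1" --pt "-0.52 0.07 0.85 0 0 0 0" --pt "-2.07 0.3 3.41 0 0 0 0" --pt "-2.58 0.37 4.26 0 0 0 0"

```text
time: 8.88
eef_pos: [0.4962, -0.2522, 0.2062]
ee_rot: [0.178, -0.631, 0.727, -0.205]
contact_force: [0.3, 0.5, 0.4]
finger_gap: 0.0441
gripper_force: 0.0
```

```bash
python3 tab.py; python3 - <<'E'
from p import *
go(np.array([.5384,.1443,.16]),RV(1.6),"hover red"); print(get_obs()["qpos"].round(2))
E
```

```text
t 8.875 tcp [ 0.4962 -0.2522  0.2062] panel mm [ -0.9 -86.1 120. ] F [0.3 0.5 0.4] gap 0.0441 gf 0.0 ori err deg(panel) [ 0.   0.  89.9]
[316.12 187.03] [284.15 157.11] panel [ 0.7 55.  11.7] gap 0.0007 q -0.013
hover red shift cm [ 4.19 39.74 -5.  ] turn deg [-23.79  27.31  96.81] rows>= 9.7 to [0.5384 0.1443 0.16  ]
[-0.84  0.25  1.71  0.49  0.8   2.16]
```

Request:
play_rows --pt "0.42 3.97 0.8 -2.38 2.73 9.68 0.15" --pt "0.42 3.97 0.8 -2.38 2.73 9.68 0.15" --pt "0.42 3.97 0.8 -2.38 2.73 9.68 0.15" --pt "0.42 3.97 0.8 -2.38 2.73 9.68 0.15" --pt "0.42 3.97 0.4 -2.38 2.73 9.68 0.15"

```text
time: 9.6
eef_pos: [0.5182, -0.0528, 0.2416]
ee_rot: [-0.097, 0.907, -0.394, 0.113]
contact_force: [0.5, 0.1, -0.0]
finger_gap: 0.0371
gripper_force: 0.0
```

Request:
play_rows --pt "0.42 3.97 0 -2.38 2.73 9.68 0.15" --pt "0.42 3.97 0 -2.38 2.73 9.68 0.15" --pt "0.42 3.97 0 -2.38 2.73 9.68 0.15" --pt "0.42 3.97 -2.8 -2.38 2.73 9.68 0.15" --pt "0.42 3.97 -3 -2.38 2.73 9.68 0.15"

```text
time: 10.22
eef_pos: [0.5393, 0.1458, 0.1826]
ee_rot: [0.003, 1.0, 0.016, -0.002]
contact_force: [0.7, -0.6, 0.5]
finger_gap: 0.0372
gripper_force: 0.0
```

```bash
python3 - <<'E'
from p import *
st(); go(np.array([.5384,.1443,.055]),RV(1.6),"grasp red")
E
```

```text
t 10.225 tcp [0.5393 0.1458 0.1826] panel mm [-25.3 313.9 107.3] F [ 0.7 -0.6  0.5] gap 0.0372 gf 0.0 ori err deg(panel) [  2.4 -31.7  -9.9]
grasp red shift cm [ -0.09  -0.15 -12.76] turn deg [ 0.4  -0.28 -0.21] rows>= 2.0 to [0.5384 0.1443 0.055 ]
```

Request:
play_rows --pt "-0.09 -0.15 -4 0.4 -0.28 -0.21 0.15" --pt "0 0 -4 0 0 0 0.15" --pt "0 0 -2.8 0 0 0 0.15" --pt "0 0 -2 0 0 0 0.15" --pt "0 0 0 0 0 0 0.15"

```text
time: 10.85
eef_pos: [0.5374, 0.143, 0.0541]
ee_rot: [-0.001, 1.0, 0.011, -0.001]
contact_force: [0.3, -0.2, 0.1]
finger_gap: 0.0375
gripper_force: 0.0
```

Request:
play_rows --pt "0 0 0 0 0 0 0.9" --pt "0 0 0 0 0 0 0.9" --pt "0 0 0 0 0 0 0.9" --pt "0 0 0 0 0 0 0.9" --grip_force 25

```text
time: 11.35
eef_pos: [0.5387, 0.1432, 0.0563]
ee_rot: [-0.001, 1.0, 0.011, 0.001]
contact_force: [-0.1, 1.7, 5.6]
finger_gap: 0.0199
gripper_force: 25.0
```

```bash
python3 - <<'E'
from p import *
st()
E
```

```text
t 11.35 tcp [0.5387 0.1432 0.0563] panel mm [-9.150e+01  3.112e+02 -2.000e-01] F [-0.1  1.7  5.6] gap 0.0199 gf 25.0 ori err deg(panel) [  2.7 -31.3  -9.2]
```

Request:
play_rows --pt "0 0 1.5 0 0 0 0.9" --pt "0 0 3 0 0 0 0.9" --pt "0 0 4 0 0 0 0.9" --pt "0 0 5 0 0 0 0.9" --pt "0 0 5 0 0 0 0.9"

```text
time: 11.98
eef_pos: [0.5376, 0.1427, 0.2429]
ee_rot: [-0.0, 1.0, 0.011, 0.0]
contact_force: [0.0, 0.4, -0.4]
finger_gap: 0.0202
gripper_force: 25.0
```

```bash
python3 - <<'E'
from p import *
o=st(); go(W(0,55,120),RT,"hover lock")
T=get_image("top"); Sd=get_image("side")
h=o["eef_pos"]; 
print("pred head centre px side",proj(Sd,h+[0,0,.012-.0]),"tip",proj(Sd,h-[0,0,.051]))
u,v=proj(Sd,h).astype(int); save(Sd,"pin.png",(u-50,v-60,u+50,v+50),5)
E
```

```text
t 11.975 tcp [0.5376 0.1427 0.2429] panel mm [  5.1 310.6 159.3] F [ 0.   0.4 -0.4] gap 0.0202 gf 25.0 ori err deg(panel) [  2.7 -31.4  -9.2]
hover lock shift cm [ -2.05 -25.53  -3.62] turn deg [ -1.95 -31.45  -9.27] rows>= 4.1 to [ 0.5171 -0.1126  0.2067]
pred head centre px side [280.46660376 181.11218653] tip [278.37618185 208.65398448]
```

View pics/pin.png

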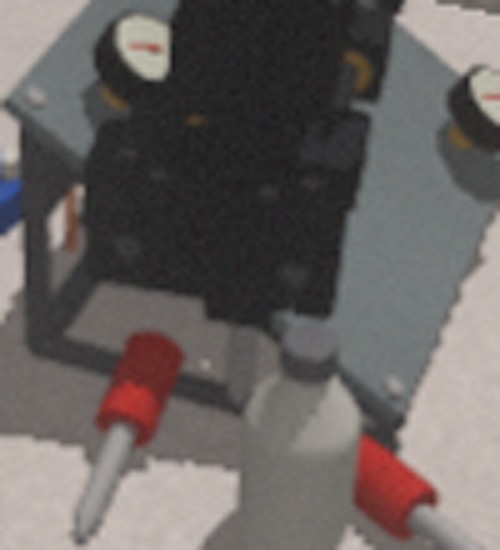

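The pin hangs straight in the gripper. The shank shows at crop (242,365), within about 1 px of the prediction. I'll tilt and move above the lock hole.

Request:
play_rows --pt "-0.41 -5.11 -0.5 -0.39 -6.29 -1.85 0.9" --pt "-0.41 -5.11 -0.7 -0.39 -6.29 -1.85 0.9" --pt "-0.41 -5.11 -0.8 -0.39 -6.29 -1.85 0.9" --pt "-0.41 -5.11 -0.8 -0.39 -6.29 -1.85 0.9" --pt "-0.41 -5.09 -0.8 -0.4 -6.29 -1.87 0.9"

```text
time: 12.7
eef_pos: [0.5168, -0.1138, 0.2045]
ee_rot: [0.02, 0.959, -0.069, 0.272]
contact_force: [1.2, 0.6, -0.1]
finger_gap: 0.0202
gripper_force: 25.0
```

```bash
python3 - <<'E'
from p import *
o=st(); go(W(0,55,85),RT,"hover lock")
print("n",(RP[:,2]).round(3))
E
```

```text
t 12.7 tcp [ 0.5168 -0.1138  0.2045] panel mm [ -1.2  53.7 118.2] F [ 1.2  0.6 -0.1] gap 0.0202 gf 25.0 ori err deg(panel) [-0.1  0.2  0. ]
hover lock shift cm [ 1.84 -0.14 -2.77] turn deg [0.1  0.18 0.07] rows>= 0.5 to [ 0.5352 -0.1152  0.1768]
n [-0.517  0.075  0.853]
```

Move down so the tip is about 20 mm above the tab, then compare the tip with the hole in the side view.

Request:
play_rows --pt "0.8 -0.07 -1.2 0.1 0.18 0.07 0.9" --pt "0.8 -0.06 -1.2 0 0 0 0.9" --pt "0.24 -0.01 -0.37 0 0 0 0.9" --pt "0 0 0 0 0 0 0.9"

```text
time: 13.2
eef_pos: [0.5366, -0.1124, 0.1765]
ee_rot: [0.018, 0.961, -0.067, 0.269]
contact_force: [0.2, -0.1, -0.4]
finger_gap: 0.0201
gripper_force: 25.0
```

```bash
python3 - <<'E'
from p import *
import pickle
o=st(); T=get_image("top"); Sd=get_image("side"); pickle.dump((T,Sd),open("ins.pkl","wb"))
tcp=np.array(o["eef_pos"]); n=-rot(o["ee_rot"])[:,2]
print("tip pred side",proj(Sd,tcp-n*.0513),"head bottom",proj(Sd,tcp-n*.0063),"hole",proj(Sd,W(0,55,12)),"axis z40",proj(Sd,W(0,55,40)),"top tip",proj(T,tcp-n*.0513))
save(Sd,"i1.png",(250,115,320,180),8)
save(T,"i2.png",(285,160,345,215),4)
a=cv2.imread("pics/i1.png");b=cv2.imread("pics/i2.png"); b=cv2.copyMakeBorder(b,0,a.shape[0]-b.shape[0],0,0,cv2.BORDER_CONSTANT)
cv2.imwrite("pics/i.png",np.hstack([a,b])[:600,:800])
E
```

```text
t 13.2 tcp [ 0.5366 -0.1124  0.1765] panel mm [ 0.6 58.  84.2] F [ 0.2 -0.1 -0.4] gap 0.0201 gf 25.0 ori err deg(panel) [ 0.2 -0.2 -0.2]
tip pred side [288.76413952 152.92312232] head bottom [299.42426045 141.7212845 ] hole [284.58464555 157.24833735] axis z40 [290.93491582 150.64657896] top tip [315.60648102 190.44538432]
```

View pics/i.png

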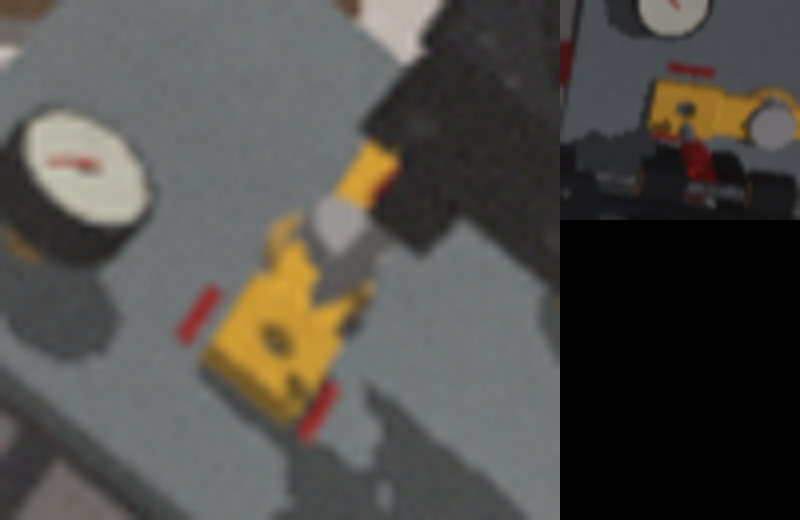

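```bash
python3 - <<'E'
from p import *
import pickle
T,Sd=pickle.load(open("ins.pkl","rb"))
for a in((316.4,190.5),(316.4,191.5)):
  for b in((289.3,152.1),(289.0,152.6)):
    p,e=tri(ray(T,*a),ray(Sd,*b)); print(a,b,(RP.T@(p-S[:3])*1e3).round(1),round(e,4))
print(T["frame"][186:198,312:322].astype(int).mean(2).round(0).astype(int)); print(T["frame"][186:198,312:322,0].astype(int)-T["frame"][186:198,312:322,2])
print("side"); print(Sd["frame"][146:158,283:298,0].astype(int)-Sd["frame"][146:158,283:298,2])
J=lambda im,d:(proj(im,W(0,55,33)+RP@np.array(d)/1e3)-proj(im,W(0,55,33))).round(2)
print("px per 5mm x,y,z: top",J(T,(5,0,0)),J(T,(0,5,0)),J(T,(0,0,5)),"side",J(Sd,(5,0,0)),J(Sd,(0,5,0)),J(Sd,(0,0,5)))
E
```

```text
(316.4, 190.5) (289.3, 152.1) [ 0.8 56.3 34.3] 0.0006
(316.4, 190.5) (289.0, 152.6) [ 0.3 56.1 32.5] 0.0001
(316.4, 191.5) (289.3, 152.1) [-0.2 56.3 35.1] 0.0019
(316.4, 191.5) (289.0, 152.6) [-0.8 56.1 33.3] 0.0024
[[101  98  78  65  60  54  69  95 102 103]
 [100  93  73  59  44  43  57  91 101 101]
 [ 99  93  84  69  52  49  65  94 101 101]
 [ 98 101  94  80  68  72  82  99 101 100]
 [ 83  99  98  84  78  89  97 100 100 100]
 [ 64  96  91  69  68  81  94 100 101 100]
 [ 69  93  78  55  61  74  88  99 100  99]
 [ 67  79  65  50  58  71  83  93  99  99]
 [ 58  56  56  49  54  64  72  75  92  95]
 [ 60  59  62  48  45  50  55  52  70  81]
 [ 44  48  54  40  35  36  38  41  51  68]
 [ 22  22  26  29  31  34  38  39  43  52]]
[[114 104  46  13   9  17  62 107 115 115]
 [114  97  26   2   1  11  48 102 115 115]
 [113 102  61  29  27  36  68 106 113 114]
 [111 113 103  79  67  76  93 112 113 114]
 [ 94 112 110  83  56  74 104 113 114 113]
 [ 72 109  97  44  13  34  87 111 113 113]
 [ 81 105  74  14   2  10  56 108 114 114]
 [ 85  94  62   8   1   5  33 101 109 110]
 [ 59  67  55   9   2  
[... 320 characters left out ...]
 3   3   5   4   4   0]
 [101 138 156 154 156 149  90  12   4   5   6   3  10   4  -4]
 [152 154 156 154 153 125  54   4   2   5  14  14  43  28  -5]
 [150 153 156 156 153 109  28   5   6  14  39  44  61  38  -5]
 [149 150 149 149 156 112  19  22  45  73  93  67  47  13  -5]
 [150 150 148 147 155 120  75 103 121 125 105  55  26   1  -6]
 [144 145 148 146 147 140 143 158 156 124  62  29   2  -6  -6]
 [113 117 134 146 146 148 147 150 138  79  17   5  -2  -4  -6]
 [ 75  78  97 127 145 147 146 149 120  48   0  -3  -4  -7  -5]
 [ 68  66  83 113 143 147 147 145 138  72  -4  -5  -5  -4  -7]]
px per 5mm x,y,z: top [ 0.38 -1.78] [-1.99 -0.26] [0.19 0.87] side [-1.58 -1.3 ] [-0.66  1.08] [ 1.15 -1.2 ]
```

Request:
play_rows --pt "-0.02 -0.15 0 0 0 0 0.9" --pt "0.41 -0.06 -0.68 0 0 0 0.9" --pt "0.41 -0.06 -0.68 0 0 0 0.9" --pt "0.26 -0.04 -0.43 0 0 0 0.9" --pt "0.26 -0.04 -0.43 0 0 0 0.9"

```text
time: 13.92
eef_pos: [0.5495, -0.1172, 0.1541]
ee_rot: [0.018, 0.96, -0.068, 0.269]
contact_force: [0.3, 0.4, -0.6]
finger_gap: 0.0205
gripper_force: 25.0
```

```bash
python3 - <<'E'
from p import *
o=st(); print((RP.T@o["contact_force"]).round(1))
E
```

```text
t 13.925 tcp [ 0.5495 -0.1172  0.1541] panel mm [ 0.4 55.  58. ] F [ 0.3  0.4 -0.6] gap 0.0205 gf 25.0 ori err deg(panel) [ 0.1 -0.2 -0. ]
[-0.1  0.5 -0.6]
```

Request:
play_rows --pt "0.26 -0.04 -0.43 0 0 0 0.9" --pt "0.26 -0.04 -0.43 0 0 0 0.9" --pt "0.26 -0.04 -0.43 0 0 0 0.9"

```text
time: 14.3
eef_pos: [0.5573, -0.1185, 0.1414]
ee_rot: [0.018, 0.96, -0.068, 0.269]
contact_force: [0.4, -0.5, -0.1]
finger_gap: 0.0203
gripper_force: 25.0
```

```bash
python3 - <<'E'
from p import *
o=st(); print((RP.T@o["contact_force"]).round(1),(RP.T@o["torque"]).round(2))
E
```

```text
t 14.3 tcp [ 0.5573 -0.1185  0.1414] panel mm [ 0.5 54.9 43.1] F [ 0.4 -0.5 -0.1] gap 0.0203 gf 25.0 ori err deg(panel) [ 0.1 -0.2 -0. ]
[ 0.3 -0.4 -0.3] [0.05 0.28 0.02]
```

Tip at about -8 mm and no contact force, so it's well inside both holes. I'll continue 22 mm.

Request:
play_rows --pt "0.26 -0.04 -0.43 0 0 0 0.9" --pt "0.26 -0.04 -0.43 0 0 0 0.9" --pt "0.26 -0.04 -0.43 0 0 0 0.9" --pt "0.26 -0.04 -0.43 0 0 0 0.9" --pt "0.1 -0.01 -0.17 0 0 0 0.9"

```text
time: 14.92
eef_pos: [0.5686, -0.1201, 0.1224]
ee_rot: [0.018, 0.96, -0.068, 0.269]
contact_force: [0.8, -0.1, -0.2]
finger_gap: 0.0206
gripper_force: 25.0
```

```bash
python3 - <<'E'
from p import *
o=st(); print((RP.T@o["contact_force"]).round(1),(RP.T@o["torque"]).round(2))
E
```

```text
t 14.925 tcp [ 0.5686 -0.1201  0.1224] panel mm [ 0.3 54.9 20.9] F [ 0.8 -0.1 -0.2] gap 0.0206 gf 25.0 ori err deg(panel) [ 0.1 -0.2 -0. ]
[ 0.6  0.  -0.6] [ 0.05  0.31 -0.  ]
```

Request:
play_rows --pt "0.05 -0.01 -0.09 0 0 0 0.9" --pt "0.05 -0.01 -0.09 0 0 0 0.9" --pt "0.05 -0.01 -0.09 0 0 0 0.9" --pt "0 0 0 0 0 0 0.9"

```text
time: 15.42
eef_pos: [0.5698, -0.1203, 0.1206]
ee_rot: [0.019, 0.96, -0.068, 0.27]
contact_force: [-5.3, 0.1, 6.5]
finger_gap: 0.0202
gripper_force: 25.0
```

```bash
python3 - <<'E'
from p import *
o=st(); print((RP.T@o["contact_force"]).round(1),(RP.T@o["torque"]).round(2))
E
```

```text
t 15.425 tcp [ 0.5698 -0.1203  0.1206] panel mm [ 0.4 54.9 18.8] F [-5.3  0.1  6.5] gap 0.0202 gf 25.0 ori err deg(panel) [ 0.1 -0.2 -0.1]
[-1.1 -0.7  8.3] [-0.    0.44 -0.03]
```

Request:
play_rows --pt "0.05 -0.01 -0.09 0 0 0 0.9" --pt "0 0 0 0 0 0 0.4" --pt "0 0 0 0 0 0 0.25" --pt "0 0 0 0 0 0 0.25" --pt "-0.52 0.07 0.85 0 0 0 0.25"

```text
time: 16.05
eef_pos: [0.5651, -0.1197, 0.1273]
ee_rot: [0.018, 0.961, -0.068, 0.269]
contact_force: [-0.2, 1.4, 0.4]
finger_gap: 0.033
gripper_force: 0.0
```

Request:
play_rows --pt "-1.55 0.22 2.56 0 0 0 0.25" --pt "-2.58 0.37 4.26 0 0 0 0.25" --pt "-4.5 0 3 0 0 0 0.25" --pt "-5 0 1 0 0 0 0.25" --pt "-5 -2 1 0 0 0 0.25"

```text
time: 16.68
eef_pos: [0.3775, -0.1325, 0.2466]
ee_rot: [0.019, 0.96, -0.067, 0.27]
contact_force: [-0.0, -1.6, 1.3]
finger_gap: 0.0331
gripper_force: 0.0
```

```bash
python3 - <<'E'
from p import *
st(); T=get_image("top"); Sd=get_image("side")
for n,im in(("top",T),("side",Sd)):
    hsv=cv2.cvtColor(im["frame"],cv2.COLOR_RGB2HSV); m=cv2.inRange(hsv,(0,150,60),(6,255,255))|cv2.inRange(hsv,(170,150,60),(180,255,255))
    k,l,s,c=cv2.connectedComponentsWithStats(m); print(n,[(int(s[i,4]),c[i].round(1).tolist()) for i in range(1,k) if s[i,4]>15],"expected head mid/top",proj(im,W(0,55,30)).round(1),proj(im,W(0,55,48)).round(1))
a=T["frame"][100:270,100:420,::-1]; b=Sd["frame"][90:330,180:420,::-1]
a=cv2.resize(a,None,fx=1.2,fy=1.2); b=cv2.resize(b,None,fx=1.6,fy=1.6); h=max(len(a),len(b)); pad=lambda x:cv2.copyMakeBorder(x,0,h-len(x),0,0,cv2.BORDER_CONSTANT)
cv2.imwrite("pics/end.png",np.hstack([pad(a),pad(b)]))
E
```

```text
t 16.675 tcp [ 0.3775 -0.1325  0.2466] panel mm [-94.5  15.3 224.8] F [-0.  -1.6  1.3] gap 0.0331 gf 0.0 ori err deg(panel) [ 0.2 -0.1 -0.2]
top [(145, [278.8, 175.0]), (84, [317.2, 191.2]), (163, [271.6, 219.6])] expected head mid/top [316.7 190.2] [317.4 193.4]
side [(97, [289.0, 152.2]), (113, [257.5, 203.4]), (127, [307.1, 221.4])] expected head mid/top [288.6 153. ] [292.8 148.7]
```

View pics/end.png

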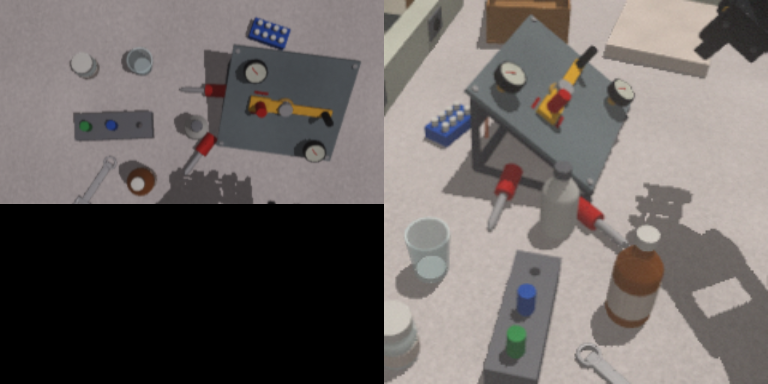

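The red head sits on the tab at the expected place in both views: top (317,191) and side (289,152). The blue and green pins are still in the rack, no bystander has moved, and the gripper is clear.

```bash
python3 -c "
from bench import hand_in; print(hand_in())"
```

```text
the job is handed in; nothing more can be done
None
```

The lever is shut (about -0.01 rad on camera), the red pin is seated through both holes and released, and the job was handed in at about 17 s; no pass or fail result came back.

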